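# Wind the feed table up to the roller press

### The arm

A 6-joint arm with a two-finger parallel gripper is mounted at the origin on the work surface. World frame = base frame: x ahead of the robot, y to its left, z up, the work surface at z = 0. Lengths are in m, angles in degrees, forces in N, time in s.
With the tool pointing down it reaches from about 0.25 to 0.725 m from the base axis. Payload 9.7 kg.
Tool frame: the origin (TCP) lies at the very end of the fingers, on their centre line; the grasp point (between the pads) lies 19 mm behind it (bot.pinch_z is the distance from the TCP to the grasp point, in m); x points along the fingers, z is the direction in which the jaws open and shut, and the axes are right-handed (so a half turn about x gives the same grasp; the last joint's range is limited). The gripper opens to 85 mm and grips with 20 to 120 N. Pads are 22 mm wide; open, the fingers measure 114 mm over their backs; the gripper's body (76 mm by 85 mm) begins 54 mm behind the grasp point. The pads swing forward as they close: fully open they stand 13 mm farther back than shut.
Start: joints at [71.448, 4.979, 10.078, 95.1, 0, 90], TCP at [0.175, 0.521, 0.231] pointing down, gripper open.
Joint ranges: [-179.16, 179.16], [-48.56, 103.87], [-65.8, 70.77], [-126.05, 130.52], [-82.76, 87.17], [-180, 180]. Speed limits (degrees/s): [127.2, 127.2, 147.25, 180, 180, 180].

### API

Orientations are given as [roll, pitch, yaw] about the fixed x, y, z axes, in that order (R = Rz(yaw) Ry(pitch) Rx(roll)).
In Python, from workcell import bot gives the robot as it stands.
- The arm moves only by the tool play_rows, never from a script. Its argument "rows" is a list of rows, each a list of 3 entries, a list of its own where there are three numbers: the shift along the tool's x, y, z in cm, then the turn about the tool's x in degrees, then the finger opening in cm, from 0 to 8.54. A call has 1 to 12 rows; each row is the pose to reach, as a shift and turn from the pose commanded when the call began, along the tool's axes at that moment; what a row does not reach only later rows make up. A row lasts 1/12 s, in which the tool goes at most 41.7 mm and 7.16 degrees, less where a joint would pass 70% of its speed; a pose out of reach is approached as far as the arm can. A call with a gripper value outside its range is refused whole. The fingers move at their own pace and stop on an object; "squeeze" is the grip in N (left out, the last holds). Time passes only in rows, so rows that repeat a pose let the fingers close. It gives the time, the measured TCP pose, the force and the opening at its end, in the units of the state.
- bot.get_obs(): the state, without advancing time (a new reading comes with each control period).
- bot.camera(name): name is "scene" or "top"; returns (picture, depth): 400x640x3 uint8, blue, green, red; 400x640 float32, m along the optical axis (not along the pixel's ray), 0 where there is no reading.
- bot.camera_model(name): a dict with "fx", "fy", "cx", "cy" (pixels), "origin" and "attitude" of the camera in the world. Camera axes: x right, y down, z forward; pixel columns grow to the right and rows downward; lengths in m; the calibration is good to about 2 mm. A picture is of the moment at which its call begins. camera_model takes no time and is no camera call.
- bot.job_done(): hands the job in, once; it reports no verdict.
The state is a dict: "time": time; "q": joint angles; "qd": joint speeds; "joint_efforts": joint torques, N m; "ee_pos": TCP position; "tcp_rot": TCP orientation; "wrist_force": force on the tool from outside, world axes, zero at the start; "torque": the same for the moment, N m; "opening": finger opening in m.
Only numpy, scipy, OpenCV 4.12 (cv2) and the standard library are available. Lean on these libraries where they do the work, as an engineer would, in place of code of your own. Each camera call takes 0.05 s, during which the arm holds its last target.

### The job

Fit the loose crank fully home on the square end of the jack's screw, then wind the jack up with it (clockwise from above) until the top of the jack's table is level with the top of the press's sill, so that sheets slide straight across. Turn it gently without forcing the crank or leaning on it, leave the crank seated on the screw when you let go, and leave the other things on the bench where they are.

Things in the scene. Friction and masses are not known exactly. Their poses are not given: they have to be found in the camera images.
- crank: Loose balanced crank of dark steel, about 0.46 kg, standing socket-down on the bench. Origin: centre of the hub's underside; z up, x along the arm towards the knob. Hub 36 mm square, 42 mm high. Arm 16 mm wide, 30 to 42 mm above the origin; counterweight (32 mm across, 54 mm high) at x = -40 mm, plastic knob at x = +75 mm.
- socket (a point): Middle of the mouth of the square socket in the hub's underside (the crank's origin). The socket is 24 mm wide (sides along the crank's x and y), 28.5 mm deep. Fully home, this point coincides with screw_seat.
- boss (a point): Centre of the top of the square gripping boss on the hub, on the hub's axis: 24 x 24 mm (sides along the crank's x and y), 42 to 72 mm above the hub's underside.
- grip (a point): Middle of the crank's upright black knob: 26 mm across, 46 mm tall (from 44 to 90 mm above the hub's underside), 75 mm from the hub's axis. The knob spins freely on the crank, so a hand holding it need not turn while it goes round.
- jack: Fixed screw jack: base 130 x 110 mm, bridge 130 x 50 mm, top 181 mm up. Origin under it, on the screw's vertical axis; x along the bridge, y to the press. The screw lifts the table 10 mm per full turn clockwise seen from above, stays where left, resists with about 0.2 N m (3 N at the knob). Over 120 N between crank and jack, all contacts added, is forcing (about 20 N sideways at the knob).
- screw_seat (a point): On the screw's axis, on the round collar (46 mm across) that the seated hub rests on, 187 mm above the bench. The screw's square end, 22 mm wide, rises 26 mm above it; its top 10 mm taper to 12 mm wide. How the square stands is not measured (this point does not turn with it): feel for it by turning the crank, or look.
- table_edge (a point): Top of the jack's aluminium table (140 x 153 mm), middle of its edge next to the press. It moves only up and down, as the screw is turned; it starts 8 to 24 mm below the sill.
- sill_edge (a point): Top of the press's steel sill (140 mm wide), middle of its edge next to the table, 5 mm from the table's edge. Fixed during the job: the height to wind the table to.
- press: Bench roller press of stainless steel, 300 x 190 x 264 mm, fixed. Origin: centre of its underside, about 305 mm from the screw's axis.
- tin: Bystander: closed metal tin, 66 mm across, 85 mm high; origin under its centre. Leave alone.
- spanner: Bystander: steel spanner lying on the bench; x along it. Leave alone.
- bearing: Bystander: bearing block, foot 70 x 36 mm, 56 mm high; origin under its centre. Leave alone.

How it is judged (in metres and radians):
On the way, in this order (a step that is already met when the one before it is completed fails the run):
1. the crank is fully home on the screw, the table still low (horizontal distance between socket and screw_seat below 0.004 m and z of socket in the frame of screw_seat between -0.005 and 0.005 m and angle between crank's own z axis and vertical below 0.12 rad and z of table_edge in the frame of sill_edge below -0.006 m), for 0.2 s.
2. wound up: the table is level with the sill, the crank on the screw (horizontal distance between socket and screw_seat below 0.004 m and z of socket in the frame of screw_seat between -0.005 and 0.005 m and angle between crank's own z axis and vertical below 0.12 rad and z of table_edge in the frame of sill_edge between -0.0025 and 0.0025 m), for 0.2 s.
At the end, for the whole second after the job is handed in: The table's top is level with the sill's within 2.5 mm; the crank sits fully home on the screw (within 5 mm of the seat in height and 4 mm sideways, tilted less than 0.12 rad), let go and at rest (all of step 2 and linear speed of crank below 0.02 m/s); the robot touches nothing.
It fails at once if the crank is forced: more than 120 N between crank and jack, all contacts added (contact force between crank and jack above 120 N).
It fails at once if the tin is moved more than 20 mm (distance of tin from where it was at the start of the episode above 0.02 m).
It fails at once if the spanner is moved more than 20 mm (distance of spanner from where it was at the start of the episode above 0.02 m).
It fails at once if the bearing is moved more than 20 mm (distance of bearing from where it was at the start of the episode above 0.02 m).
It also fails if it takes over 64 s, if anything falls off the work surface, if the arm or the gripper's body presses on something with over 40 N, if the wrist force passes 120 N, or if a joint passes its speed limit or range.

## Working session

There is one attempt and no reset: what is moved stays moved. The work goes in short steps, Python scripts to look and compute and a tool call to move; the robot and the scene stay as the last step left them, time stands still between calls to the robot, and variables do not carry over. Pictures are saved under pics/ and viewed, and the job is handed in when it is done.

Besides the shell and the picture viewer there is one more tool, called after "Request:" as name([rows], argument=value, ...), one row to a line, values as JSON. play_rows: Moves the arm, as the interface text tells. Its arguments: {"type":"object","properties":{"rows":{"type":"array"},"squeeze":{"type":"number"}},"required":["rows"]}

```bash
ls; mkdir -p pics; cat > h.py <<'E'
import numpy as np, cv2
from workcell import bot
from scipy.spatial.transform import Rotation as R
E
python3 - <<'E'
from h import *
o=bot.get_obs(); print(o)
print(bot.pinch_z)
for n in ("scene","top"):
    m=bot.camera_model(n); print(n,m)
    p,d=bot.camera(n); cv2.imwrite(f"pics/{n}0.png",p); np.savez(f"{n}0.npz",p=p,d=d)
E
```

```text
pics
{'time': 0.0, 'q': array([7.14492021e+01, 5.01387624e+00, 1.00336577e+01, 9.51008108e+01,
       2.35970405e-03, 8.99984261e+01]), 'qd': array([ 0.00970079,  0.02152368,  0.0753283 ,  0.07954826,  0.03944787,
       -0.06552445]), 'joint_efforts': array([-1.51945351e-03, -5.20384133e+01,  4.64807546e+01,  1.59055309e-02,
       -1.94630315e-04, -1.26029857e-05]), 'ee_pos': array([0.17489237, 0.52119908, 0.23054931]), 'tcp_rot': array([ 178.33035503,   89.91893625, -110.21887062]), 'wrist_force': array([-0.08751142, -0.06011039,  0.75591412]), 'torque': array([ 0.0155503 , -0.00011905, -0.00730158]), 'opening': 0.08543507921328237}
0.0187
scene {'fx': 389.82490346292394, 'fy': 389.82490346292394, 'cx': 315.1323919348569, 'cy': 196.50199553026926, 'origin': array([1.21408437, 0.21800875, 0.84087402]), 'attitude': array([-136.5379296 ,    1.1132808 ,  107.03183738])}
top {'fx': 460.33903591151557, 'fy': 460.33903591151557, 'cx': 312.98515500577724, 'cy': 196.53106138952535, 'origin': array([0.33846753, 0.00202747, 1.32156222]), 'attitude': array([-169.32845168,    1.03254588,  -89.88473426])}
```

View pics/scene0.png

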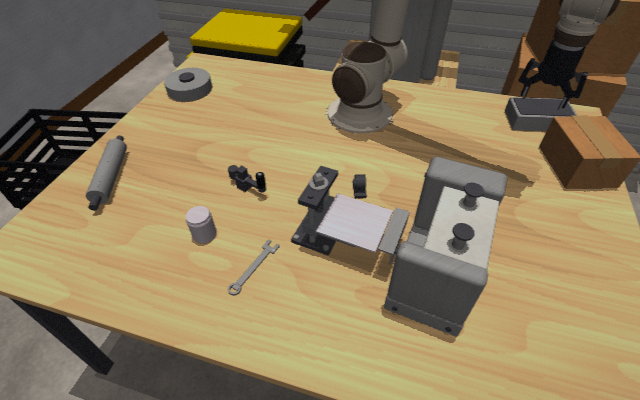

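View pics/top0.png

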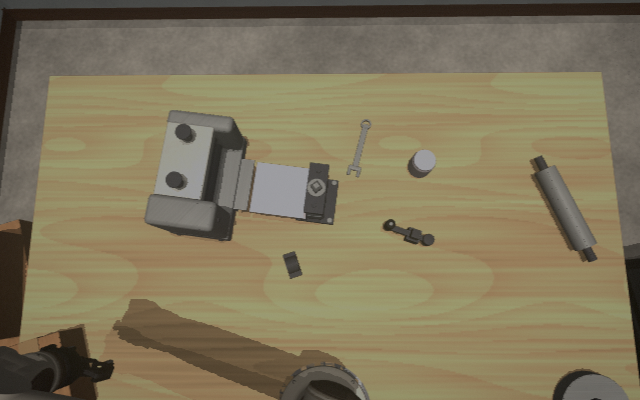

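The scene view shows the crank at (247,180), the jack's screw at (318,183), the table at (355,222), the press on the right, the tin at (201,225), the spanner at (255,268) and the bearing at (360,185). In the top view the crank is at (412,235) and the screw at (317,187). Next I'll enlarge these areas.

```bash
python3 - <<'E'
from h import *
def crop(n,x0,y0,w,h,s,out):
    p=np.load(n+"0.npz")["p"]; c=p[y0:y0+h,x0:x0+w]
    c=cv2.resize(c,None,fx=s,fy=s,interpolation=cv2.INTER_CUBIC)
    c=np.clip(c.astype(float)*1.6,0,255).astype(np.uint8)
    for i in range(0,w,10): cv2.putText(c,str(x0+i),(i*s,8),0,.3,(0,255,255)); c[::4,i*s]=(0,255,255)
    for i in range(0,h,10): cv2.putText(c,str(y0+i),(0,i*s+8),0,.3,(0,255,0)); c[i*s,::4]=(0,255,0)
    cv2.imwrite("pics/"+out,c)
crop("top",375,205,70,50,11,"c_crank.png")
crop("top",230,150,115,80,7,"c_jack.png")
crop("scene",220,150,70,60,10,"s_crank.png")
crop("scene",285,155,130,100,6,"s_jack.png")
E
```

```text
(no output)
```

View pics/c_crank.png

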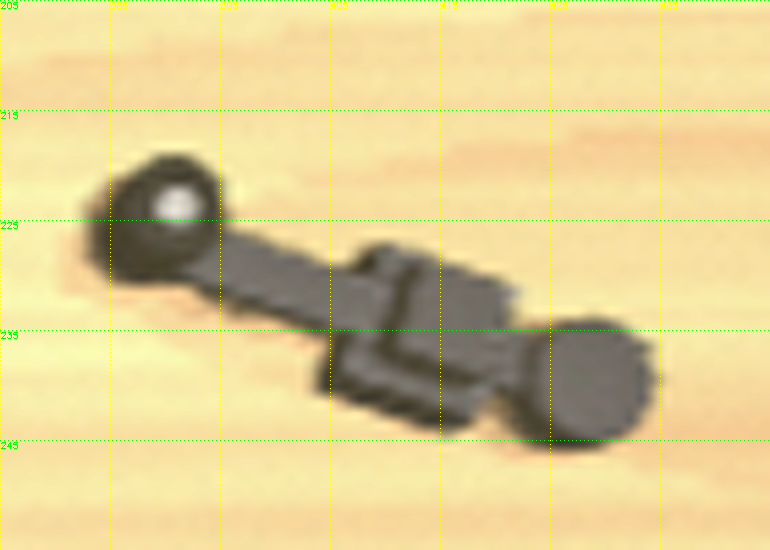

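View pics/c_jack.png

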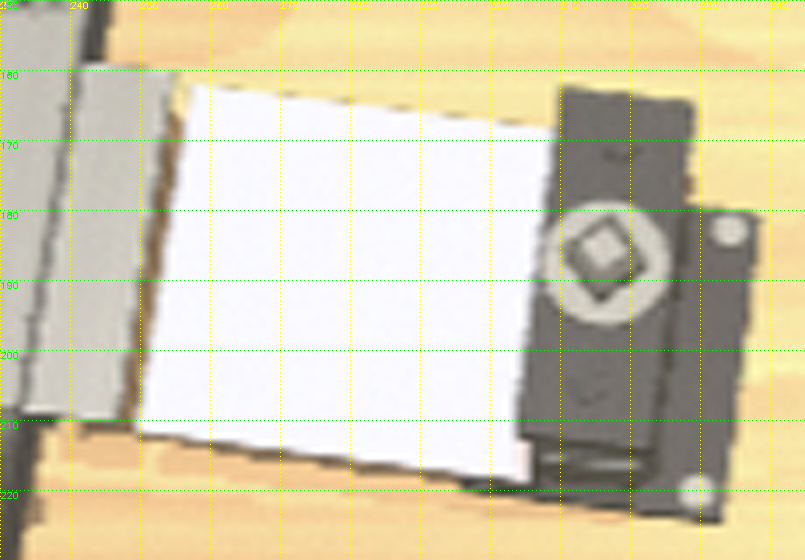

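View pics/s_crank.png

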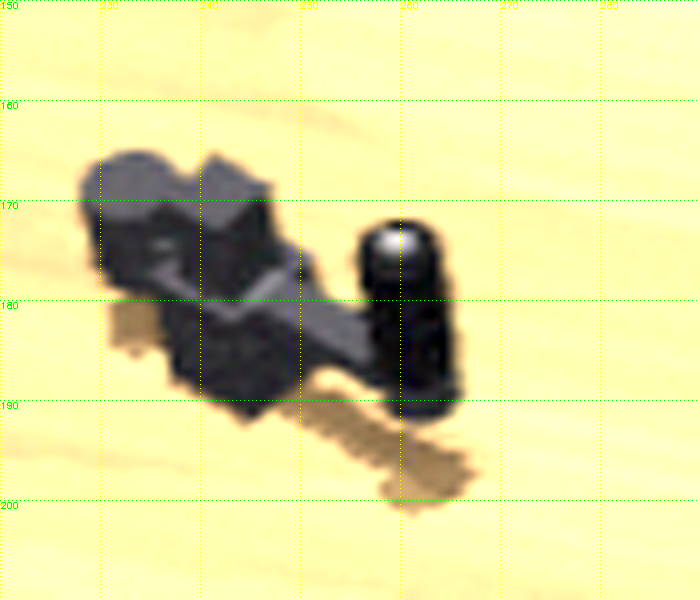

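View pics/s_jack.png

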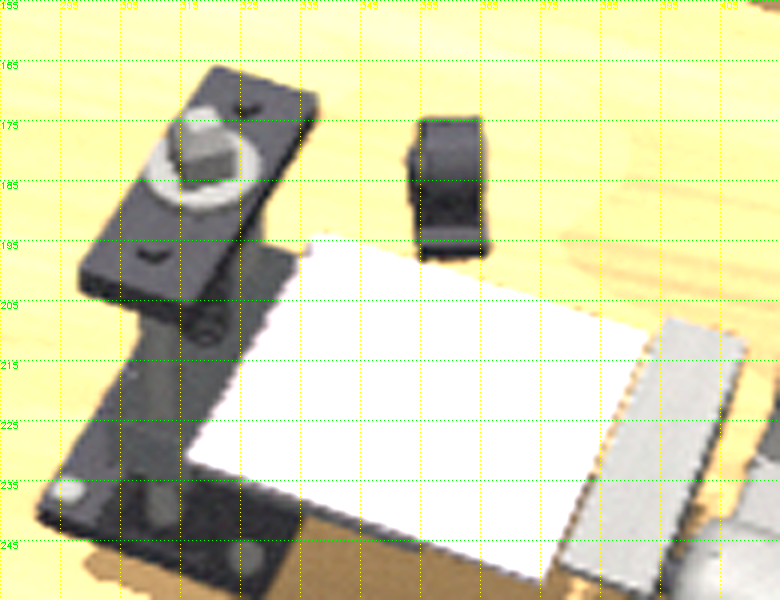

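```bash
cat >> h.py <<'E'
M={n:bot.camera_model(n) for n in ("scene","top")}
def ray(n,u,v):
    m=M[n]; r=R.from_euler('xyz',m["attitude"],degrees=True).as_matrix()
    return m["origin"], r@np.array([(u-m["cx"])/m["fx"],(v-m["cy"])/m["fy"],1])
def atz(n,u,v,z):
    o,d=ray(n,u,v); return o+d*(z-o[2])/d[2]
def proj(n,P):
    m=M[n]; r=R.from_euler('xyz',m["attitude"],degrees=True).as_matrix()
    c=(np.atleast_2d(P)-m["origin"])@r
    return np.c_[m["fx"]*c[:,0]/c[:,2]+m["cx"], m["fy"]*c[:,1]/c[:,2]+m["cy"]]
def depthpt(n,D,u,v):
    o,d=ray(n,u,v); return o+d*D[int(round(v)),int(round(u))]
E
python3 - <<'E'
from h import *
np.set_printoptions(precision=4,suppress=True)
c=lambda x0,y0,s,X,Y:(x0+X/s-.5,y0+Y/s-.5)
T=lambda X,Y,z:atz("top",*c(375,205,11,X,Y),z)
print("boss corners"); B=np.array([T(412,262,.072),T(518,290,.072),T(490,380,.072),T(388,350,.072)]);print(B,B.mean(0)); print(np.linalg.norm(B-np.roll(B,-1,0),axis=1))
print("cw",T(597,378,.054)); print("knob",T(170,205,.09))
S=lambda X,Y,z:atz("scene",*c(220,150,10,X,Y),z)
print("scene knob",S(400,240,.09),"cw",S(132,186,.054),"boss top corner front",S(215,230,.072),"right",S(268,188,.072), "back",S(213,152,.072))
J=lambda X,Y,z:atz("top",*c(230,150,7,X,Y),z)
print("collar",J(606,262,.187),"sqtop",J(604,247,.213))
Q=np.array([J(605,213,.2),J(650,262,.2),J(600,304,.2),J(563,255,.2)]);print(Q,np.linalg.norm(Q-np.roll(Q,-1,0),axis=1))
K=lambda X,Y,z:atz("scene",*c(285,155,6,X,Y),z)
print("scene collar",K(203,165,.187),"sqtop",K(203,118,.213))
d=np.load("top0.npz")["d"]; ds=np.load("scene0.npz")["d"]
print("depths top: table",depthpt("top",d,280,190),depthpt("top",d,254,185),"sill",depthpt("top",d,245,185),depthpt("top",d,247,185))
print("scene: table",depthpt("scene",ds,350,215),depthpt("scene",ds,380,230),"sill",depthpt("scene",ds,395,230),depthpt("scene",ds,398,220))
for n,u,v in(("top",315,187),("top",412,233),("top",423,160),("top",292,262),("top",360,145),("scene",318,178)):
  print(n,u,v,depthpt(n,d if n=="top" else ds,u,v))
E
```

```text
boss corners
[[ 0.4857 -0.2441  0.072 ]
 [ 0.4787 -0.2698  0.072 ]
 [ 0.4565 -0.2621  0.072 ]
 [ 0.4639 -0.2374  0.072 ]] [ 0.4712 -0.2533  0.072 ]
[0.0267 0.0235 0.0258 0.0228]
cw [ 0.4587 -0.2925  0.054 ]
knob [ 0.4975 -0.1822  0.09  ]
scene knob [ 0.4955 -0.1817  0.09  ] cw [ 0.4612 -0.2878  0.054 ] boss top corner front [ 0.4891 -0.2448  0.072 ] right [ 0.4682 -0.2373  0.072 ] back [ 0.4582 -0.2595  0.072 ]
collar [0.5768 0.0152 0.187 ] sqtop [0.5768 0.0156 0.213 ]
[[ 0.592   0.0154  0.2   ]
 [ 0.5741 -0.0006  0.2   ]
 [ 0.5589  0.0171  0.2   ]
 [ 0.5767  0.0303  0.2   ]] [0.024  0.0234 0.0221 0.0214]
scene collar [0.5773 0.0177 0.187 ] sqtop [0.5775 0.0181 0.213 ]
depths top: table [0.5873 0.1142 0.0977] [0.6019 0.1858 0.0947] sill [0.5992 0.2083 0.1077] [0.5983 0.2022 0.1118]
scene: table [0.5768 0.0998 0.0918] [0.6045 0.1813 0.093 ] sill [0.6075 0.2162 0.1088] [0.5737 0.2183 0.1078]
top 315 187 [0.5709 0.0175 0.2147]
top 412 233 [ 0.4725 -0.2429  0.0759]
top 423 160 [ 0.6743 -0.2795  0.083 ]
top 292 262 [0.3954 0.0822 0.0552]
top 360 145 [ 0.7408 -0.1127  0.0087]
scene 318 178 [0.587  0.0201 0.2098]
```

```bash
python3 - <<'E'
from h import *
np.set_printoptions(precision=4,suppress=True)
o=bot.get_obs(); print(R.from_euler('xyz',o["tcp_rot"],degrees=True).as_matrix(),o["time"])
# overlay of model estimate
hub=np.array([.4728,-.2523]);yaw=np.radians(71.5);scr=np.array([.577,.0165]);sq=np.radians(41)
def box(c,yaw,w0,w1,z0,z1):
    r=lambda w,z:np.array([[c[0]+w/2*(a*np.cos(yaw)-b*np.sin(yaw)),c[1]+w/2*(a*np.sin(yaw)+b*np.cos(yaw)),z] for a,b in((1,1),(-1,1),(-1,-1),(1,-1))])
    return [r(w0,z0),r(w1,z1)]
def circ(c,r,z): t=np.linspace(0,2*np.pi,40); return np.c_[c[0]+r*np.cos(t),c[1]+r*np.sin(t),t*0+z]
ax=np.array([np.cos(yaw),np.sin(yaw)])
L=box(hub,yaw,.024,.024,.042,.072)+box(hub,yaw,.036,.036,0,.042)+[circ(hub-.04*ax,.016,.054),circ(hub+.075*ax,.013,.09)]
L2=[circ(scr,.023,.187)]+box(scr,sq,.022,.022,.187,.203)+box(scr,sq,.012,.012,.213,.213)
for n,reg in(("top",[(375,205,70,50),(295,170,45,40)]),("scene",[(220,150,70,60),(300,160,40,40)])):
    p=np.load(n+"0.npz")["p"]
    for k,(x,y,w,h) in enumerate(reg):
        s=10 if k==0 else 14
        c=cv2.resize(p[y:y+h,x:x+w],None,fx=s,fy=s,interpolation=cv2.INTER_CUBIC); c=np.clip(c*1.6,0,255).astype(np.uint8)
        for l in (L,L2)[k]:
            q=((proj(n,l)-[x,y]+.5)*s).astype(np.int32); cv2.polylines(c,[q],True,(0,0,255),1)
        cv2.imwrite(f"pics/ov_{n}{k}.png",c)
E
cd pics; python3 -c "
import cv2,numpy as np
for k in(0,1):
  a=cv2.imread(f'ov_top{k}.png');b=cv2.imread(f'ov_scene{k}.png')
  h=max(a.shape[0],b.shape[0]);f=lambda i:cv2.copyMakeBorder(i,0,h-i.shape[0],0,0,cv2.BORDER_CONSTANT)
  c=np.hstack([f(a),f(b)]);s=min(1,800/c.shape[1]);cv2.imwrite(f'ov{k}.png',cv2.resize(c,None,fx=s,fy=s))"
```

```text
[[-0.0003 -0.948   0.3181]
 [-0.0011  0.3181  0.948 ]
 [-1.     -0.     -0.0011]] 0.1
```

View pics/ov0.png

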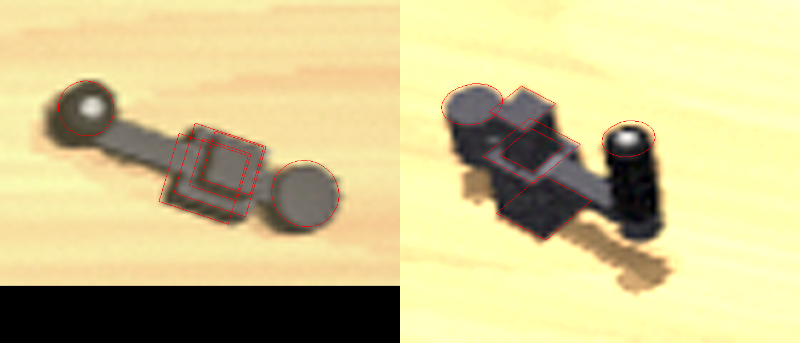

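View pics/ov1.png

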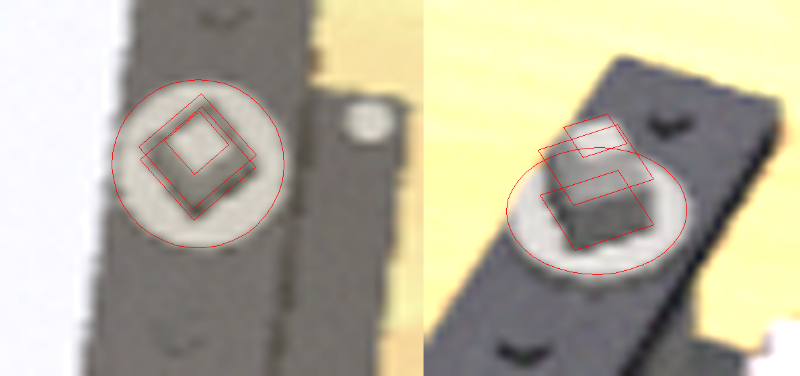

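View pics/ov_top1.png

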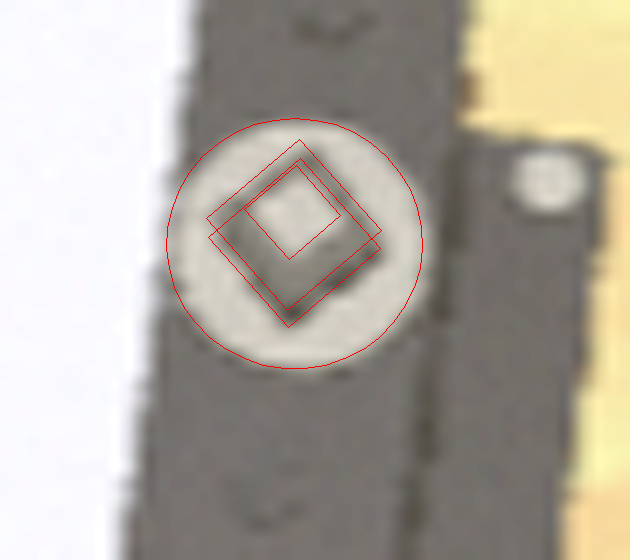

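The overlays fit the crank closely: hub at (0.4728, -0.2523), yaw about 71.5°. They also fit the screw: axis at (0.577, 0.0165), square sides at about 41°. I'll start moving above the crank and use this move to see which way q6 turns.

Request:
play_rows([
  [[-2,-4,-5],-2,8.5],
  [[-2,-8,-9],-7,8.5],
  [[-2,-52.8,-63.8],-14,8.5],
  [[-2,-52.8,-63.8],-20,8.5],
  [[-2,-52.8,-63.8],-20,8.5],
  [[-2,-52.8,-63.8],-20,8.5],
  [[-2,-52.8,-63.8],-20,8.5],
  [[-2,-52.8,-63.8],-20,8.5],
  [[-2,-52.8,-63.8],-20,8.5],
  [[-2,-52.8,-63.8],-20,8.5],
  [[-2,-52.8,-63.8],-20,8.5],
  [[-2,-52.8,-63.8],-20,8.5],
])

```text
time: 1.1
ee_pos: [0.3544, 0.0558, 0.2497]
tcp_rot: [-76.6, 90.0, 14.8]
wrist_force: [0.5, 0.9, 0.8]
opening: 0.0851
```

```bash
cat >> h.py <<'E'
def st():
    o=bot.get_obs(); m=R.from_euler('xyz',o["tcp_rot"],degrees=True).as_matrix()
    print("t%.2f pos"%o["time"],o["ee_pos"].round(4),"q",o["q"].round(1),"zyaw %.2f"%np.degrees(np.arctan2(m[1,2],m[0,2])),"F",o["wrist_force"].round(1),"T",o["torque"].round(2),"op %.4f"%o["opening"])
    return o,m
def go(p,yaw):
    o,m=st(); d=np.array(p)-o["ee_pos"]; print("shift cm",(m.T@d*100).round(2),"turn",round((np.degrees(np.arctan2(m[1,2],m[0,2]))-yaw+180)%360-180,2))
E
python3 -c "
from h import *
go([.4728,-.2523,.15],161.5)"
```

```text
t1.10 pos [0.3544 0.0558 0.2497] q [  8.9 -20.4 -10.4  99.9   0.    7.5] zyaw 91.46 F [0.5 0.9 0.8] T [ 0.   -0.06 -0.02] op 0.0851
shift cm [  9.97 -11.05 -31.1 ] turn -70.04
```

Request:
play_rows([
  [[2,-11,-31],-7,8.5],
  [[4,-11,-31],-14,8.5],
  [[4,-11,-31],-21,8.5],
  [[4,-11,-31],-28,8.5],
  [[4,-11,-31],-35,8.5],
  [[4,-11,-31],-42,8.5],
  [[4,-11,-31],-49,8.5],
  [[4,-11,-31],-56,8.5],
  [[4,-11,-31],-63,8.5],
  [[6,-11,-31],-70,8.5],
  [[6,-11,-31],-70,8.5],
  [[6,-11,-31],-70,8.5],
])

```text
time: 2.1
ee_pos: [0.4715, -0.2497, 0.1876]
tcp_rot: [-10.0, 89.8, 151.7]
wrist_force: [-0.6, -0.3, 0.7]
opening: 0.0848
```

```bash
python3 - <<'E'
from h import *
go([.4728,-.2523,.046],161.5)
E
```

```text
t2.10 pos [ 0.4715 -0.2497  0.1876] q [-27.9   2.2   2.4  90.3   0.  -99.5] zyaw 161.63 F [-0.6 -0.3  0.7] T [0.02 0.06 0.02] op 0.0848
shift cm [14.16  0.21 -0.25] turn 0.13
```

Request:
play_rows([
  [[4,0.2,-0.2],0,8.5],
  [[8,0.2,-0.2],0,8.5],
  [[11,0.2,-0.2],0,8.5],
  [[13,0.2,-0.2],0,8.5],
  [[14.1,0.2,-0.2],0,8.5],
  [[14.1,0.2,-0.2],0,8.5],
  [[14.1,0.2,-0.2],0,8.5],
])

```text
time: 2.68
ee_pos: [0.4738, -0.2518, 0.0497]
tcp_rot: [171.4, 90.0, -27.2]
wrist_force: [0.5, -0.5, 0.8]
opening: 0.0849
```

```bash
python3 - <<'E'
from h import *
go([.4728,-.2523,.046],161.5)
for n,x,y,w,h in(("top",365,185,90,80),("scene",210,110,80,100)):
    p,d=bot.camera(n); c=cv2.resize(p[y:y+h,x:x+w],None,fx=5,fy=5,interpolation=cv2.INTER_CUBIC)
    cv2.imwrite(f"pics/g_{n}.png",np.clip(c*1.6,0,255).astype(np.uint8))
a,b=cv2.imread("pics/g_top.png"),cv2.imread("pics/g_scene.png")
cv2.imwrite("pics/g1.png",cv2.resize(np.hstack([cv2.copyMakeBorder(a,0,100,0,0,0),b]),None,fx=.9,fy=.9))
E
```

```text
t2.68 pos [ 0.4738 -0.2518  0.0497] q [-28.    3.5 -11.6  74.9   0.  -99.4] zyaw 161.39 F [ 0.5 -0.5  0.8] T [-0.01  0.04  0.04] op 0.0849
shift cm [0.37 0.08 0.08] turn -0.11
```

View pics/g1.png

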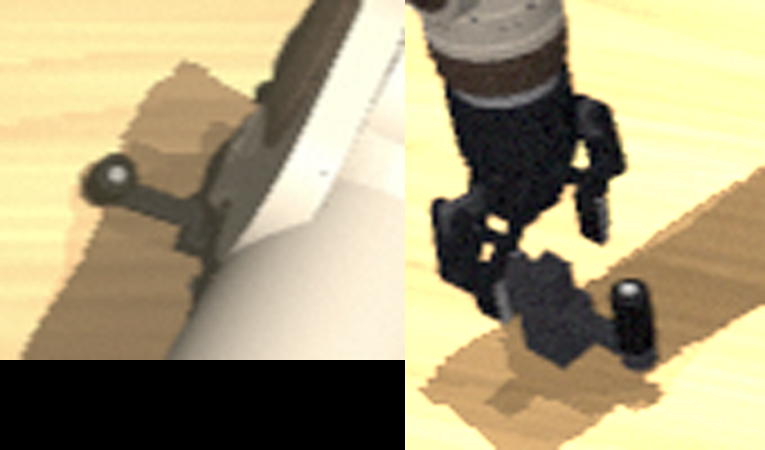

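The fingers straddle the boss in both views: the knob is at (110,180) in the left half, and the open fingers sit either side of the hub in the right half. I'll close the gripper now.

Request:
play_rows([
  [[0.3,0.1,0.1],0,8.5],
  [[0.3,0.1,0.1],0,5],
  [[0.3,0.1,0.1],0,3],
  [[0.3,0.1,0.1],0,2],
  [[0.3,0.1,0.1],0,1.5],
  [[0.3,0.1,0.1],0,1.5],
  [[0.3,0.1,0.1],0,1.5],
  [[0.3,0.1,0.1],0,1.5],
  [[0.3,0.1,0.1],0,1.5],
  [[0.3,0.1,0.1],0,1.5],
], squeeze=60)

```text
time: 3.62
ee_pos: [0.4723, -0.2526, 0.046]
tcp_rot: [158.7, 90.0, -39.9]
wrist_force: [-0.8, -0.2, 4.5]
opening: 0.023
```

```bash
python3 - <<'E'
from h import *
go([.577,.0165,.285],221)
E
```

```text
t3.62 pos [ 0.4723 -0.2526  0.046 ] q [-28.1   3.5 -12.   74.5  -0.  -99.6] zyaw 161.45 F [-0.8 -0.2  4.5] T [-0.04  0.2  -0.02] op 0.0230
shift cm [-23.9  -28.84  -1.37] turn -59.55
```

Request:
play_rows([
  [[-1,0,0],0,1.5],
  [[-3,0,0],0,1.5],
  [[-6,0,0],0,1.5],
  [[-9,0,0],0,1.5],
  [[-12,0,0],0,1.5],
  [[-15,0,0],0,1.5],
  [[-18,0,0],0,1.5],
  [[-21,0,0],0,1.5],
  [[-23,0,0],0,1.5],
  [[-24,0,0],0,1.5],
  [[-24,0,0],0,1.5],
  [[-24,0,0],0,1.5],
])

```text
time: 4.62
ee_pos: [0.4722, -0.2524, 0.2853]
tcp_rot: [-18.0, 90.0, 143.4]
wrist_force: [-0.5, 1.0, -5.9]
opening: 0.0229
```

```bash
python3 - <<'E'
from h import *
go([.577,.0165,.285],221)
p,d=bot.camera("scene"); cv2.imwrite("pics/lift.png",p)
E
```

```text
t4.62 pos [ 0.4722 -0.2524  0.2853] q [-28.1   4.6  15.8 101.2   0.  -99.6] zyaw 161.45 F [-0.5  1.  -5.9] T [-0.02 -0.03  0.01] op 0.0229
shift cm [  0.04 -28.83  -1.38] turn -59.55
```

View pics/lift.png

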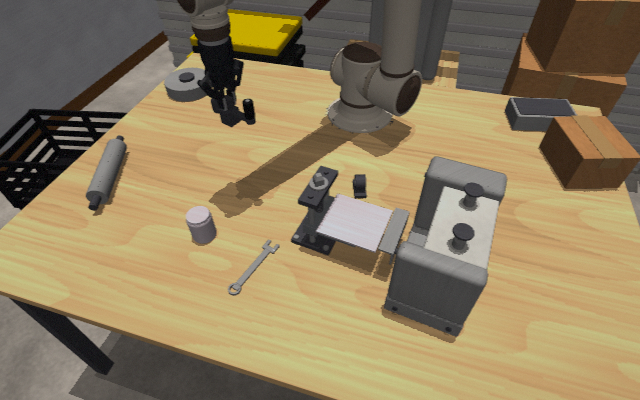

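The crank is held level below the gripper at (240,115). Next I'll move it over the screw.

Request:
play_rows([
  [[0,-1,-0.1],-3,1.5],
  [[0,-3,-0.2],-8,1.5],
  [[0,-6,-0.3],-14,1.5],
  [[0,-9,-0.5],-20,1.5],
  [[0,-12,-0.6],-26,1.5],
  [[0,-15,-0.7],-32,1.5],
  [[0,-18,-0.9],-38,1.5],
  [[0,-21,-1],-44,1.5],
  [[0,-24,-1.2],-50,1.5],
  [[0,-27,-1.3],-55,1.5],
  [[0,-28.3,-1.4],-58,1.5],
  [[0,-28.8,-1.4],-59.5,1.5],
])

```text
time: 5.67
ee_pos: [0.5772, 0.0184, 0.2834]
tcp_rot: [-47.0, 89.8, 174.2]
wrist_force: [-0.1, -0.0, -5.2]
opening: 0.0227
```

```bash
python3 - <<'E'
from h import *
go([.577,.0165,.285],221)
for n,x,y,w,h in(("top",270,150,80,70),("scene",280,110,90,110)):
    p,d=bot.camera(n); np.savez(n+"1.npz",p=p,d=d); c=cv2.resize(p[y:y+h,x:x+w],None,fx=5,fy=5,interpolation=cv2.INTER_CUBIC)
    cv2.imwrite(f"pics/h_{n}.png",np.clip(c*1.6,0,255).astype(np.uint8))
st()
E
```

```text
t5.67 pos [0.5772 0.0184 0.2834] q [   1.8   10.7   22.3  101.8    0.  -129.4] zyaw -138.74 F [-0.1 -0.  -5.2] T [-0.03 -0.04 -0.03] op 0.0227
shift cm [-0.16  0.13  0.14] turn 0.26
t5.77 pos [0.5768 0.0168 0.2841] q [   1.7   10.6   22.3  101.8   -0.  -129.4] zyaw -138.98 F [ 0.3 -0.9 -4.6] T [-0.04  0.03 -0.  ] op 0.0226
```

View pics/h_scene.png

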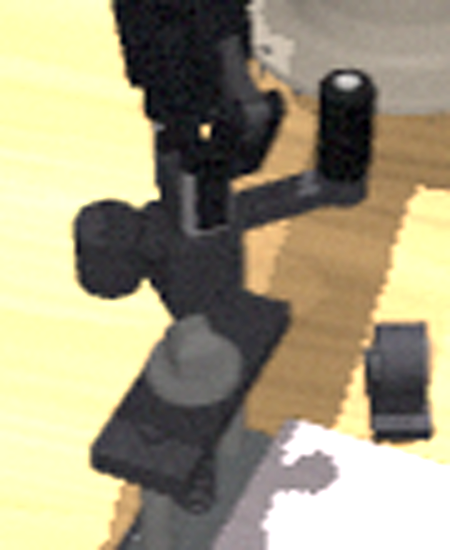

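View pics/h_top.png

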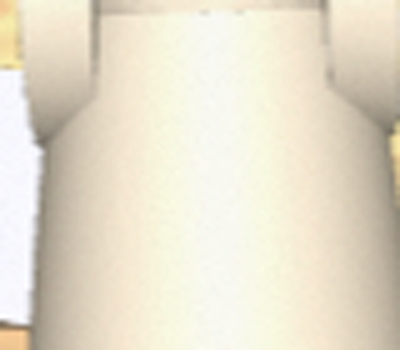

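The crank hangs just above the screw and is aligned with it in the scene crop: hub at about (200,270), collar at (195,370). In the top view the arm hides it. I'll lower it in steps and watch the force.

Request:
play_rows([
  [[0.5,0,0],0,1.5],
  [[1.1,0,0],0,1.5],
  [[1.7,0,0],0,1.5],
  [[2.1,0,0],0,1.5],
  [[2.5,0,0],0,1.5],
  [[2.7,0,0],0,1.5],
  [[2.9,0,0],0,1.5],
  [[3.1,0,0],0,1.5],
  [[3.3,0,0],0,1.5],
  [[3.3,0,0],0,1.5],
])

```text
time: 6.6
ee_pos: [0.5771, 0.0161, 0.2523]
tcp_rot: [-41.1, 90.0, 179.9]
wrist_force: [0.4, -0.3, -5.0]
opening: 0.023
```

```bash
python3 -c "
from h import *
go([.577,.0165,.234],221)"
```

```text
t6.60 pos [0.5771 0.0161 0.2523] q [   1.6    9.4   17.3   97.9    0.  -129.4] zyaw -139.05 F [ 0.4 -0.3 -5. ] T [-0.    0.04  0.05] op 0.0230
shift cm [ 1.83 -0.03 -0.02] turn -0.05
```

Request:
play_rows([
  [[0.1,0,0],0,1.5],
  [[0.2,0,0],0,1.5],
  [[0.3,0,0],0,1.5],
  [[0.4,0,0],0,1.5],
  [[0.5,0,0],0,1.5],
  [[0.5,0,0],0,1.5],
])

```text
time: 7.1
ee_pos: [0.5769, 0.0164, 0.2475]
tcp_rot: [-90.9, 90.0, 130.1]
wrist_force: [-1.8, 2.1, -3.5]
opening: 0.0226
```

```bash
python3 -c "
from h import *
go([.577,.0165,.234],221)"
```

```text
t7.10 pos [0.5769 0.0164 0.2475] q [   1.6    9.2   16.6   97.4    0.  -129.3] zyaw -139.04 F [-1.8  2.1 -3.5] T [ 0.53  0.3  -0.09] op 0.0226
shift cm [ 1.35  0.   -0.02] turn -0.04
```

Request:
play_rows([
  [[0,-0.05,0],0,1.5],
  [[0.1,-0.05,0],0,1.5],
  [[0.2,-0.05,0],0,1.5],
  [[0.2,-0.05,0],0,1.5],
])

```text
time: 7.43
ee_pos: [0.5767, 0.0165, 0.2455]
tcp_rot: [-73.6, 90.0, 147.3]
wrist_force: [-0.2, 2.1, -4.2]
opening: 0.0232
```

```bash
python3 -c "
from h import *
go([.577,.0165,.234],221)"
```

```text
t7.43 pos [0.5767 0.0165 0.2455] q [   1.6    9.1   16.2   97.1    0.  -129.3] zyaw -139.05 F [-0.2  2.1 -4.2] T [0.49 0.21 0.01] op 0.0232
shift cm [ 1.15  0.02 -0.02] turn -0.05
```

Request:
play_rows([
  [[0,-0.05,-0.05],0,1.5],
  [[0.1,-0.05,-0.05],0,1.5],
  [[0.2,-0.05,-0.05],0,1.5],
  [[0.3,-0.05,-0.05],0,1.5],
  [[0.3,-0.05,-0.05],0,1.5],
])

```text
time: 7.85
ee_pos: [0.5768, 0.017, 0.2424]
tcp_rot: [0.3, 90.0, -138.7]
wrist_force: [-0.8, -0.6, -5.4]
opening: 0.0231
```

```bash
python3 -c "
from h import *
go([.577,.0165,.234],221)"
```

```text
t7.85 pos [0.5768 0.017  0.2424] q [   1.7    9.1   15.8   96.8   -0.  -129.2] zyaw -139.06 F [-0.8 -0.6 -5.4] T [-0.09  0.1  -0.02] op 0.0231
shift cm [0.84 0.05 0.02] turn -0.06
```

Request:
play_rows([
  [[0.1,0,0],0,1.5],
  [[0.2,0,0],0,1.5],
  [[0.3,0,0],0,1.5],
  [[0.4,0,0],0,1.5],
  [[0.5,0,0],0,1.5],
  [[0.6,0,0],0,1.5],
  [[0.7,0,0],0,1.5],
  [[0.7,0,0],0,1.5],
])

```text
time: 8.52
ee_pos: [0.5768, 0.0171, 0.2354]
tcp_rot: [-20.3, 90.0, -159.4]
wrist_force: [-0.4, -0.9, -5.4]
opening: 0.0233
```

```bash
python3 -c "
from h import *
go([.577,.0165,.233],221)"
```

```text
t8.52 pos [0.5768 0.0171 0.2354] q [   1.7    8.9   14.8   96.    -0.  -129.2] zyaw -139.05 F [-0.4 -0.9 -5.4] T [-0.23  0.14  0.02] op 0.0233
shift cm [0.24 0.06 0.02] turn -0.05
```

Nearly home. I'll go down in half-millimetre steps until the force shows contact.

Request:
play_rows([
  [[0.05,0,0],0,1.5],
  [[0.1,0,0],0,1.5],
  [[0.15,0,0],0,1.5],
  [[0.15,0,0],0,1.5],
])

```text
time: 8.85
ee_pos: [0.5768, 0.0172, 0.2341]
tcp_rot: [-3.2, 90.0, -142.2]
wrist_force: [-1.0, -1.1, -4.3]
opening: 0.0229
```

```bash
python3 -c "
from h import *
go([.577,.0165,.233],221)"
```

```text
t8.85 pos [0.5768 0.0172 0.2341] q [   1.7    8.8   14.6   95.8   -0.  -129.2] zyaw -139.05 F [-1.  -1.1 -4.3] T [-0.35  0.28  0.02] op 0.0229
shift cm [0.11 0.07 0.03] turn -0.05
```

Request:
play_rows([
  [[0.05,0,0],0,1.5],
  [[0.1,0,0],0,1.5],
  [[0.1,0,0],0,1.5],
])

```text
time: 9.1
ee_pos: [0.5768, 0.0171, 0.2331]
tcp_rot: [-6.7, 90.0, -145.7]
wrist_force: [-1.7, -0.4, -3.4]
opening: 0.0228
```

```bash
python3 -c "
from h import *
go([.577,.0165,.233],221)"
```

```text
t9.10 pos [0.5768 0.0171 0.2331] q [   1.7    8.8   14.5   95.7   -0.  -129.2] zyaw -139.05 F [-1.7 -0.4 -3.4] T [-0.34  0.32 -0.  ] op 0.0228
shift cm [0.01 0.06 0.03] turn -0.05
```

Request:
play_rows([
  [[0.05,0,0],0,1.5],
  [[0.05,0,0],0,1.5],
  [[0.05,0,0],0,2.4],
  [[0.05,0,0],0,3],
  [[0.05,0,0],0,3.2],
  [[0.05,0,0],0,3.2],
  [[0.05,0,0],0,3.2],
])

```text
time: 9.68
ee_pos: [0.577, 0.0173, 0.2329]
tcp_rot: [159.0, 90.0, 20.0]
wrist_force: [0.7, 0.2, 0.2]
opening: 0.0319
```

```bash
python3 - <<'E'
from h import *
st()
n,x,y,w,h="scene",280,110,90,110
p,d=bot.camera(n); c=cv2.resize(p[y:y+h,x:x+w],None,fx=5,fy=5,interpolation=cv2.INTER_CUBIC)
cv2.imwrite(f"pics/seat.png",np.clip(c*1.6,0,255).astype(np.uint8))
E
```

```text
t9.68 pos [0.577  0.0173 0.2329] q [   1.7    8.8   14.5   95.6    0.  -129.2] zyaw -139.05 F [0.7 0.2 0.2] T [ 0.01 -0.01  0.04] op 0.0319
```

View pics/seat.png

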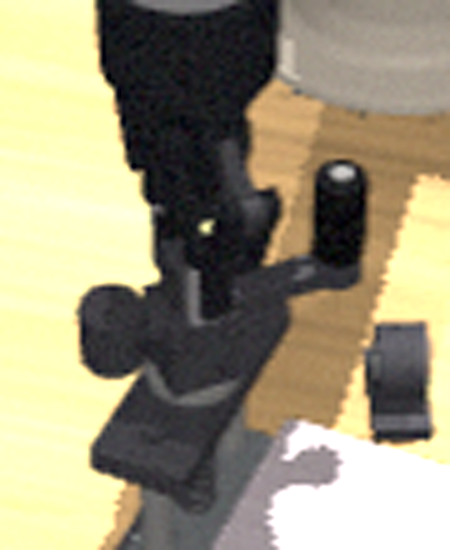

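The hub sits flush on the collar at about (195,390). I'll check the knob height, then grip again lightly for winding.

```bash
python3 - <<'E'
from h import *
a=np.radians(131)
for z in(.187,.192): print(z,(proj("scene",[[.577+.075*np.cos(a),.017+.075*np.sin(a),z+.09],[.577-.04*np.cos(a),.017-.04*np.sin(a),z+.054]])-[280,110]+.5)*5)
E
```

```text
0.187 [[340.19950327 171.79754589]
 [110.98322028 302.8623741 ]]
0.192 [[340.64981796 163.14644857]
 [110.49140508 294.70682323]]
```

Request:
play_rows([
  [[0,0,0],0,2.6],
  [[0,0,0],0,2.2],
  [[0,0,0],0,1.8],
  [[0,0,0],0,1.8],
  [[0,0,0],0,1.8],
  [[0,0,0],3,1.8],
  [[0,0,0],8,1.8],
  [[0,0,0],12,1.8],
  [[0,0,0],16,1.8],
  [[0,0,0],20,1.8],
], squeeze=25)

```text
time: 10.57
ee_pos: [0.5767, 0.0171, 0.2328]
tcp_rot: [78.8, 90.0, -80.4]
wrist_force: [-1.0, -0.8, 1.8]
opening: 0.0233
```

```bash
python3 -c "
from h import *
go([.577,.0172,.233],201)"
```

```text
t10.57 pos [0.5767 0.0171 0.2328] q [   1.7    8.8   14.4   95.6   -0.  -109.1] zyaw -159.23 F [-1.  -0.8  1.8] T [-0.14  0.3   0.28] op 0.0233
shift cm [-0.02  0.   -0.03] turn -0.23
```

Forces are low and the torque about z is 0.28 N m, so the screw is turning. I'll keep winding.

Request:
play_rows([
  [[0,0,0],5,1.8],
  [[0,0,0],11,1.8],
  [[0,0,0],17,1.8],
  [[0,0,0],23,1.8],
  [[0,0,0],29,1.8],
  [[0,0,0],35,1.8],
  [[0,0,0],41,1.8],
  [[0,0,0],47,1.8],
  [[0,0,0],53,1.8],
  [[0,0,0],59,1.8],
  [[0,0,0],65,1.8],
  [[0,0,0],70,1.8],
])

```text
time: 11.57
ee_pos: [0.5771, 0.017, 0.2328]
tcp_rot: [-165.0, 89.9, -34.3]
wrist_force: [0.8, -1.7, 1.8]
opening: 0.0236
```

```bash
python3 -c "
from h import *
go([.577,.0172,.233],131)"
```

```text
t11.57 pos [0.5771 0.017  0.2328] q [  1.7   8.8  14.4  95.6  -0.  -39. ] zyaw 130.66 F [ 0.8 -1.7  1.8] T [-0.36 -0.11  0.28] op 0.0236
shift cm [-0.02 -0.01  0.02] turn -0.34
```

Request:
play_rows([
  [[0,0,0],6,1.8],
  [[0,0,0],12,1.8],
  [[0,0,0],18,1.8],
  [[0,0,0],24,1.8],
  [[0,0,0],30,1.8],
  [[0,0,0],36,1.8],
  [[0,0,0],42,1.8],
  [[0,0,0],48,1.8],
  [[0,0,0],54,1.8],
  [[0,0,0],60,1.8],
  [[0,0,0],66,1.8],
  [[0,0,0],71,1.8],
])

```text
time: 12.57
ee_pos: [0.5771, 0.0166, 0.2328]
tcp_rot: [-118.1, 89.9, -58.4]
wrist_force: [-0.7, -3.1, 1.8]
opening: 0.0239
```

```bash
python3 -c "
from h import *
go([.577,.0172,.233],61)"
```

```text
t12.57 pos [0.5771 0.0166 0.2328] q [ 1.7  8.8 14.5 95.6 -0.1 32. ] zyaw 59.64 F [-0.7 -3.1  1.8] T [-0.77 -0.04  0.33] op 0.0239
shift cm [-0.02  0.04  0.05] turn -1.36
```

Request:
play_rows([
  [[0,0,0],6,1.8],
  [[0,0,0],12,1.8],
  [[0,0,0],18,1.8],
  [[0,0,0],24,1.8],
  [[0,0,0],30,1.8],
  [[0,0,0],36,1.8],
  [[0,0,0],42,1.8],
  [[0,0,0],48,1.8],
  [[0,0,0],54,1.8],
  [[0,0,0],60,1.8],
  [[0,0,0],66,1.8],
  [[0,0,0],70,1.8],
])

```text
time: 13.57
ee_pos: [0.5767, 0.0165, 0.2328]
tcp_rot: [-80.7, 89.9, -91.1]
wrist_force: [-2.2, -5.0, 2.6]
opening: 0.0231
```

```bash
python3 - <<'E'
from h import *
go([.577,.0172,.233],-10)
for n in("scene","top"):
    p,d=bot.camera(n); np.savez(n+"2.npz",p=p,d=d); cv2.imwrite(f"pics/w_{n}.png",p)
def med(D,n,u,v,r=2):
    P=np.array([depthpt(n,D,a,b) for a in range(u-r,u+r+1) for b in range(v-r,v+r+1)]); return np.median(P[:,2]),P[:,2].std()
for k in(0,2):
    D=np.load(f"scene{k}.npz")["d"]
    print("scene",k,"table",[med(D,"scene",u,v) for u,v in((370,237),(378,228),(385,215))],"sill",[med(D,"scene",u,v,1) for u,v in((388,245),(394,235),(400,220))])
    D=np.load(f"top{k}.npz")["d"]
    print("top",k,"table",[med(D,"top",u,v) for u,v in((259,180),(257,190),(255,200))],"sill",[med(D,"top",u,v,1) for u,v in((247,175),(244,190),(242,200))])
E
```

```text
t13.57 pos [0.5767 0.0165 0.2328] q [ 1.700e+00  8.800e+00  1.440e+01  9.560e+01 -1.000e-01  1.021e+02] zyaw -10.38 F [-2.2 -5.   2.6] T [-0.81  0.44  0.32] op 0.0231
shift cm [-0.02  0.07  0.02] turn -0.38
scene 0 table [(np.float64(0.09321047838924224), np.float64(0.14652281736520717)), (np.float64(0.09329041658373327), np.float64(0.001116385813762559)), (np.float64(0.09291687726102571), np.float64(0.0012445835672853082))] sill [(np.float64(0.10790136962794616), np.float64(0.0016313218096881696)), (np.float64(0.10799075405981595), np.float64(0.001564891948215908)), (np.float64(0.10775339055487576), np.float64(0.0010701539361502737))]
top 0 table [(np.float64(0.09561996785109517), np.float64(0.002720701746064277)), (np.float64(0.09431015008818533), np.float64(0.0020010991967413104)), (np.float64(0.09520302957011206), np.float64(0.0027491446427789354))] sill [(np.float64(0.10980541116746245), np.float64(0.3808866780778831)), (np.float64(0.1086880341434906), np.float64(0.0024497425046710775)), (np.float64(0.1084206812631332), np.float64(0.0021564272137858187))]
scene 2 table [(np.float64(0.09892307977347903), np.float64(0.0012104319755407576)), (np.float64(0.09894824656811196), np.float64(0.0010041956438089472)), (np.float64(0.09868921877564518), np.float64(0.0013574575797575383))] sill [(np.float64(0.10743188861392872), np.float64(0.001248317350711265)), (np.float64(0.10850680607617036), np.float64(0.0013280906645691689)), (np.float64(0.10816705248883263), np.float64(0.001020359385825969))]
top 2 table [(np.float64(0.10102049353928488), np.float64(0.23919833812257693)), (np.float64(0.1009061118579544), np.float64(0.239202830774924)), (np.float64(0.09967458143145547), np.float64(0.001991783018813735))] sill [(np.float64(0.10783225033910027), np.float64(0.0018508212405051261)), (np.float64(0.10770535039634854), np.float64(0.0019317807461060735)), (np.float64(0.11023268598453662), np.float64(0.0020881098256841342))]
```

View pics/w_scene.png

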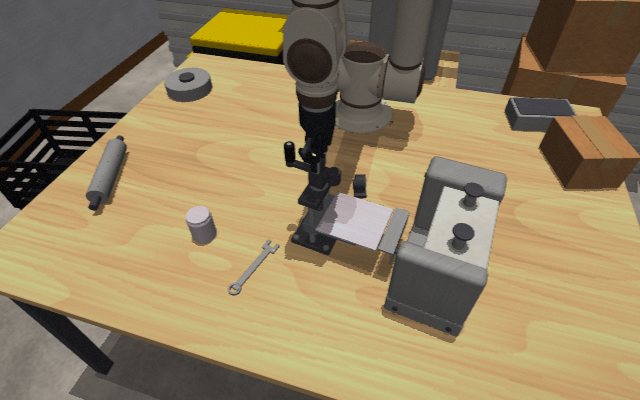

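View pics/w_top.png

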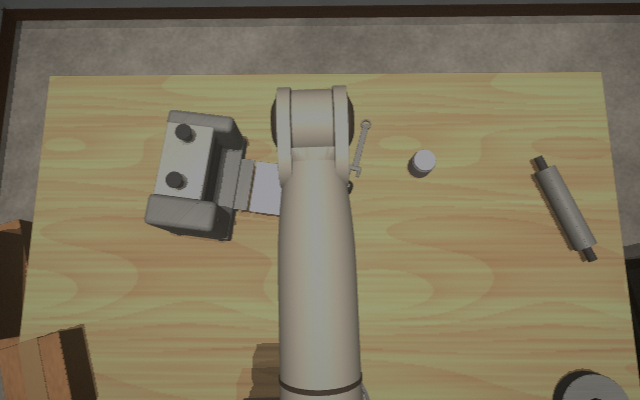

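At t=13.7 the table is about 5.7 mm higher than at the start, with roughly 8.6 mm still to go. The knob now points left, near (290,155), and the bystanders haven't moved. I'll wind on to near the wrist limit.

Request:
play_rows([
  [[0,-0.05,0],6,1.8],
  [[0,-0.05,0],12,1.8],
  [[0,-0.05,0],18,1.8],
  [[0,-0.05,0],24,1.8],
  [[0,-0.05,0],30,1.8],
  [[0,-0.05,0],36,1.8],
  [[0,-0.05,0],42,1.8],
  [[0,-0.05,0],48,1.8],
  [[0,-0.05,0],54,1.8],
  [[0,-0.05,0],60,1.8],
  [[0,-0.05,0],65,1.8],
  [[0,-0.05,0],65,1.8],
])

```text
time: 14.67
ee_pos: [0.5766, 0.0167, 0.2328]
tcp_rot: [-120.5, 90.0, 164.4]
wrist_force: [-2.6, -1.6, 3.9]
opening: 0.0236
```

```bash
python3 -c "
from h import *
go([.577,.0168,.233],-75)"
```

```text
t14.67 pos [0.5766 0.0167 0.2328] q [  1.7   8.8  14.4  95.6   0.  166.8] zyaw -75.12 F [-2.6 -1.6  3.9] T [-0.29  0.52 -0.05] op 0.0236
shift cm [-0.02  0.04  0.  ] turn -0.12
```

Request:
play_rows([
  [[0,0,0],0,3],
  [[0,0,0],0,5],
  [[0,0,0],0,5],
  [[-1,0,0],0,5],
  [[-3,0,0],0,5],
  [[-6,0,0],0,5],
  [[-7,0,0],-3,5],
  [[-7,0,0],-10,5],
  [[-7,0,0],-17,5],
  [[-7,0,0],-24,5],
  [[-7,0,0],-31,5],
  [[-7,0,0],-38,5],
])

```text
time: 15.67
ee_pos: [0.5768, 0.0168, 0.3034]
tcp_rot: [49.4, 90.0, 12.8]
wrist_force: [0.1, 0.0, 0.5]
opening: 0.0497
```

Request:
play_rows([
  [[0,0,0],-7,5],
  [[0,0,0],-14,5],
  [[0,0,0],-21,5],
  [[0,0,0],-28,5],
  [[0,0,0],-35,5],
  [[0,0,0],-42,5],
  [[0,0,0],-49,5],
  [[0,0,0],-56,5],
  [[0,0,0],-63,5],
  [[0,0,0],-70,5],
  [[0,0,0],-77,5],
  [[0,0,0],-84,5],
])

```text
time: 16.67
ee_pos: [0.5768, 0.0168, 0.3034]
tcp_rot: [-32.3, 90.0, 15.1]
wrist_force: [-0.3, 0.3, -0.4]
opening: 0.05
```

```bash
python3 - <<'E'
from h import *
go([.5768,.0168,.233],105)
n,x,y,w,h="scene",270,100,90,110
p,d=bot.camera(n); c=cv2.resize(p[y:y+h,x:x+w],None,fx=5,fy=5,interpolation=cv2.INTER_CUBIC)
cv2.imwrite(f"pics/rg.png",np.clip(c*1.6,0,255).astype(np.uint8))
E
```

```text
t16.67 pos [0.5768 0.0168 0.3034] q [  1.7  11.3  25.3 104.    0.   44.3] zyaw 47.37 F [-0.3  0.3 -0.4] T [ 0.02 -0.01  0.05] op 0.0500
shift cm [ 7.04  0.01 -0.  ] turn -57.63
```

View pics/rg.png

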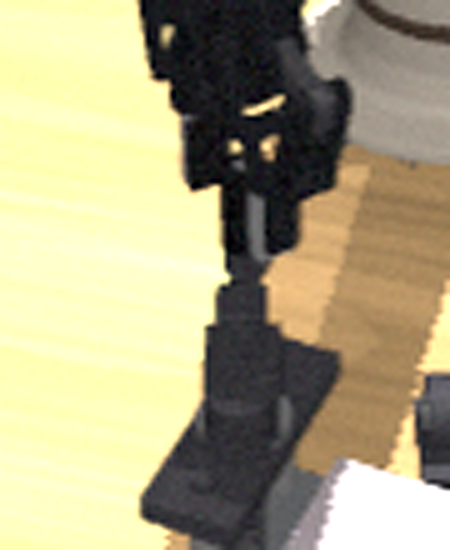

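The crank stays seated with the counterweight towards the camera at (240,370) and the knob hidden behind it. I'll finish the back-turn, lower and grip again.

Request:
play_rows([
  [[0,0,0],-7,5],
  [[0,0,0],-14,5],
  [[0,0,0],-21,5],
  [[0,0,0],-28,5],
  [[0,0,0],-35,5],
  [[0,0,0],-42,5],
  [[0,0,0],-49,5],
  [[0,0,0],-55,5],
  [[0,0,0],-57.5,5],
  [[2,0,0],-57.5,5],
  [[4,0,0],-57.5,5],
  [[4,0,0],-57.5,5],
])

```text
time: 17.72
ee_pos: [0.576, 0.0167, 0.2596]
tcp_rot: [76.2, 89.7, -179.5]
wrist_force: [-1.2, -0.5, 0.1]
opening: 0.0501
```

```bash
python3 -c "
from h import *
go([.5768,.0168,.233],105)"
```

```text
t17.72 pos [0.576  0.0167 0.2596] q [  1.7   9.7  18.5  99.    0.  -12.7] zyaw 104.34 F [-1.2 -0.5  0.1] T [-0.01  0.04  0.01] op 0.0501
shift cm [ 2.65 -0.1  -0.01] turn -0.66
```

Request:
play_rows([
  [[1,0,0],0,5],
  [[2,0,0],0,5],
  [[3,0,0],0,5],
  [[3,0,0],0,3],
  [[3,0,0],0,2],
  [[3,0,0],0,1.8],
  [[3,0,0],0,1.8],
  [[3,0,0],0,1.8],
  [[3,0,0],4,1.8],
  [[3,0,0],8,1.8],
  [[3,0,0],13,1.8],
  [[3,0,0],18,1.8],
])

```text
time: 18.72
ee_pos: [0.5767, 0.0168, 0.2333]
tcp_rot: [-84.4, 90.0, 1.8]
wrist_force: [-1.2, -0.3, 0.4]
opening: 0.0237
```

```bash
python3 -c "
from h import *
go([.5768,.0168,.233],87)"
```

```text
t18.72 pos [0.5767 0.0168 0.2333] q [ 1.7  8.8 14.5 95.7  0.   5.4] zyaw 86.23 F [-1.2 -0.3  0.4] T [-0.06  0.38  0.29] op 0.0237
shift cm [ 0.03 -0.01  0.01] turn -0.77
```

Request:
play_rows([
  [[0,0,0],6,1.8],
  [[0,0,0],12,1.8],
  [[0,0,0],18,1.8],
  [[0,0,0],24,1.8],
  [[0,0,0],30,1.8],
  [[0,0,0],36,1.8],
  [[0,0,0],42,1.8],
  [[0,0,0],48,1.8],
  [[0,0,0],54,1.8],
  [[0,0,0],60,1.8],
  [[0,0,0],66,1.8],
  [[0,0,0],72,1.8],
])

```text
time: 19.72
ee_pos: [0.5768, 0.0168, 0.2333]
tcp_rot: [5.6, 90.0, 19.8]
wrist_force: [-1.2, 0.5, 0.6]
opening: 0.0234
```

```bash
python3 -c "
from h import *
go([.5768,.0168,.233],15)"
```

```text
t19.72 pos [0.5768 0.0168 0.2333] q [ 1.7  8.8 14.5 95.7  0.  77.5] zyaw 14.17 F [-1.2  0.5  0.6] T [0.09 0.26 0.23] op 0.0234
shift cm [ 0.03 -0.    0.  ] turn -0.83
```

Request:
play_rows([
  [[0,0,0],6,1.8],
  [[0,0,0],12,1.8],
  [[0,0,0],18,1.8],
  [[0,0,0],24,1.8],
  [[0,0,0],30,1.8],
  [[0,0,0],36,1.8],
  [[0,0,0],42,1.8],
  [[0,0,0],48,1.8],
  [[0,0,0],54,1.8],
  [[0,0,0],60,1.8],
  [[0,0,0],66,1.8],
  [[0,0,0],72,1.8],
])

```text
time: 20.72
ee_pos: [0.5769, 0.0168, 0.2333]
tcp_rot: [68.6, 90.0, 10.7]
wrist_force: [-0.0, -0.0, 0.5]
opening: 0.0233
```

```bash
cat >> h.py <<'E'
def table(k):
    for n in("scene","top"):
        p,D=bot.camera(n); np.savez(f"{n}{k}.npz",p=p,d=D); cv2.imwrite(f"pics/t{k}_{n}.png",p)
        reg={"scene":([(365,237),(378,228),(385,215),(370,225)],[(388,245),(394,235),(400,220)]),"top":([(259,180),(257,190),(255,200),(262,195)],[(247,175),(244,190),(242,200)])}[n]
        z=[np.median([depthpt(n,D,a,b)[2] for u,v in g for a in range(u-2,u+3) for b in range(v-2,v+3)]) for g in reg]
        print(n,"table %.4f sill %.4f diff %.2f mm"%(z[0],z[1],(z[0]-z[1])*1000))
E
python3 -c "
from h import *
go([.5768,.0168,.233],-57)
table(3)"
```

```text
t20.72 pos [0.5769 0.0168 0.2333] q [  1.7   8.8  14.5  95.6   0.  149.5] zyaw -57.83 F [-0.  -0.   0.5] T [0.05 0.11 0.26] op 0.0233
shift cm [ 0.03 -0.01 -0.  ] turn -0.83
scene table 0.1055 sill 0.1080 diff -2.42 mm
top table 0.1074 sill 0.1090 diff -1.54 mm
```

```bash
cat >> h.py <<'E'
def planes(k):
    # jack frame: y to press
    for n in("scene","top"):
        D=np.load(f"{n}{k}.npz")["d"]; vv,uu=np.mgrid[0:400,0:640]
        m=M[n]; r=R.from_euler('xyz',m["attitude"],degrees=True).as_matrix()
        P=np.stack([(uu-m["cx"])/m["fx"],(vv-m["cy"])/m["fy"],np.ones_like(uu)],-1)*D[...,None]@r.T+m["origin"]
        yw=np.radians(83.3); e=np.array([np.cos(yw),np.sin(yw)]); f=np.array([e[1],-e[0]])
        q=P[...,:2]-[.577,.0168]; a=q@e; b=q@f; z=P[...,2]
        ok=(np.abs(b)<.055)&(z>.085)&(z<.118)&(D>0)
        h,ed=np.histogram(a[ok],bins=np.arange(.02,.24,.006))
        for i in range(len(h)):
            if h[i]>5: 
                s=ok&(a>=ed[i])&(a<ed[i+1]); print(n,"a %.3f n %d z %.4f"%(ed[i],h[i],np.median(z[s])), end=" | ")
        print()
E
python3 -c "
from h import *
planes(3);planes(0)"
```

```text
scene a 0.020 n 49 z 0.1038 | scene a 0.026 n 78 z 0.1053 | scene a 0.032 n 74 z 0.1057 | scene a 0.038 n 81 z 0.1056 | scene a 0.044 n 76 z 0.1055 | scene a 0.050 n 81 z 0.1057 | scene a 0.056 n 78 z 0.1054 | scene a 0.062 n 81 z 0.1056 | scene a 0.068 n 80 z 0.1055 | scene a 0.074 n 79 z 0.1053 | scene a 0.080 n 84 z 0.1055 | scene a 0.086 n 81 z 0.1055 | scene a 0.092 n 82 z 0.1055 | scene a 0.098 n 82 z 0.1055 | scene a 0.104 n 85 z 0.1053 | scene a 0.110 n 82 z 0.1056 | scene a 0.116 n 80 z 0.1055 | scene a 0.122 n 83 z 0.1054 | scene a 0.128 n 85 z 0.1053 | scene a 0.134 n 84 z 0.1056 | scene a 0.140 n 87 z 0.1054 | scene a 0.146 n 86 z 0.1052 | scene a 0.152 n 85 z 0.1054 | scene a 0.158 n 88 z 0.1056 | scene a 0.164 n 86 z 0.1053 | scene a 0.170 n 95 z 0.1051 | scene a 0.176 n 17 z 0.1050 | scene a 0.182 n 89 z 0.1076 | scene a 0.188 n 88 z 0.1080 | scene a 0.194 n 90 z 0.1078 | scene a 0.200 n 89 z 0.1078 | scene a 0.206 n 91 z 0.1078 | scene a 0.212 n 109 z 0.1070 | 
top a 0.092 n 32 z 0.1066 | top a 0.098 n 52 z 0.1073 | top a 0.104 n 71 z 0.1071 | top a 0.110 n 88 z 0.106
[... 1668 characters left out ...]
 top a 0.068 n 83 z 0.0944 | top a 0.074 n 84 z 0.0948 | top a 0.080 n 94 z 0.0948 | top a 0.086 n 84 z 0.0943 | top a 0.092 n 88 z 0.0946 | top a 0.098 n 89 z 0.0947 | top a 0.104 n 84 z 0.0946 | top a 0.110 n 87 z 0.0945 | top a 0.116 n 83 z 0.0943 | top a 0.122 n 86 z 0.0943 | top a 0.128 n 89 z 0.0941 | top a 0.134 n 85 z 0.0951 | top a 0.140 n 87 z 0.0943 | top a 0.146 n 82 z 0.0946 | top a 0.152 n 93 z 0.0941 | top a 0.158 n 81 z 0.0950 | top a 0.164 n 90 z 0.0946 | top a 0.170 n 63 z 0.0941 | top a 0.176 n 43 z 0.1090 | top a 0.182 n 92 z 0.1092 | top a 0.188 n 83 z 0.1090 | top a 0.194 n 87 z 0.1097 | top a 0.200 n 90 z 0.1088 | top a 0.206 n 89 z 0.1090 | top a 0.212 n 51 z 0.1083 |
```

View pics/t3_scene.png

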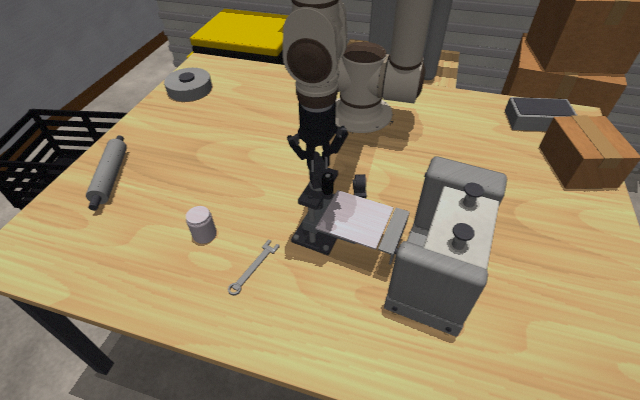

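Plane fits from both cameras agree: the table is still 2.0–2.4 mm low, about 80° of turning. The picture shows the crank held on the jack and nothing else disturbed. I'll use the remaining wrist travel, then grip once more for the rest.

Request:
play_rows([
  [[0,0,0],6,1.8],
  [[0,0,0],12,1.8],
  [[0,0,0],18,1.8],
  [[0,0,0],23,1.8],
  [[0,0,0],25,1.8],
  [[0,0,0],25,1.8],
  [[0,0,0],25,3],
  [[0,0,0],25,5],
  [[0,0,0],25,5],
  [[-1,0,0],25,5],
  [[-4,0,0],25,5],
  [[-7,0,0],25,5],
])

```text
time: 21.82
ee_pos: [0.576, 0.0166, 0.3031]
tcp_rot: [-95.1, 89.9, -177.6]
wrist_force: [0.2, 0.2, 0.6]
opening: 0.0507
```

Request:
play_rows([
  [[0,0,0],-7,5],
  [[0,0,0],-14,5],
  [[0,0,0],-21,5],
  [[0,0,0],-28,5],
  [[0,0,0],-35,5],
  [[0,0,0],-42,5],
  [[0,0,0],-49,5],
  [[0,0,0],-56,5],
  [[0,0,0],-63,5],
  [[0,0,0],-70,5],
  [[0,0,0],-77,5],
  [[0,0,0],-84,5],
])

```text
time: 22.82
ee_pos: [0.5767, 0.0167, 0.3035]
tcp_rot: [-3.0, 90.0, -1.1]
wrist_force: [0.2, -0.7, -0.2]
opening: 0.0499
```

Request:
play_rows([
  [[0,0,0],-7,5],
  [[0,0,0],-14,5],
  [[0,0,0],-21,5],
  [[0,0,0],-28,5],
  [[0,0,0],-35,5],
  [[0,0,0],-42,5],
  [[0,0,0],-49,5],
  [[0,0,0],-56,5],
  [[0,0,0],-63,5],
  [[0,0,0],-70,5],
  [[0,0,0],-77,5],
  [[0,0,0],-84,5],
])

```text
time: 23.82
ee_pos: [0.5767, 0.0167, 0.3034]
tcp_rot: [-92.2, 90.0, -6.3]
wrist_force: [-0.3, -0.9, 0.2]
opening: 0.05
```

```bash
python3 -c "
from h import *
go([.5768,.0168,.233],97)
table(4)"
```

```text
t23.82 pos [0.5767 0.0167 0.3034] q [  1.7  11.3  25.3 104.   -0.    5.8] zyaw 85.84 F [-0.3 -0.9  0.2] T [-0.06 -0.01 -0.02] op 0.0500
shift cm [ 7.04 -0.    0.01] turn -11.16
scene table 0.1062 sill 0.1077 diff -1.51 mm
top table 0.1076 sill 0.1095 diff -1.95 mm
```

Request:
play_rows([
  [[0,0,0],-7,5],
  [[0,0,0],-11,5],
  [[2,0,0],-11,5],
  [[4,0,0],-11,5],
  [[6,0,0],-11,5],
  [[7,0,0],-11,5],
  [[7,0,0],-11,5],
  [[7,0,0],-11,3],
  [[7,0,0],-11,2],
  [[7,0,0],-11,1.8],
  [[7,0,0],-11,1.8],
  [[7,0,0],-11,1.8],
])

```text
time: 24.92
ee_pos: [0.5772, 0.0168, 0.2343]
tcp_rot: [-93.4, 89.9, 3.0]
wrist_force: [-1.3, -0.3, 6.6]
opening: 0.0235
```

Request:
play_rows([
  [[0,0,0],3,1.8],
  [[0,0,0],8,1.8],
  [[0,0,0],14,1.8],
  [[0,0,0],20,1.8],
  [[0,0,0],26,1.8],
  [[0,0,0],32,1.8],
  [[0,0,0],38,1.8],
  [[0,0,0],44,1.8],
  [[0,0,0],50,1.8],
  [[0,0,0],56,1.8],
  [[0,0,0],56,1.8],
  [[0,0,0],56,1.8],
])

```text
time: 25.92
ee_pos: [0.577, 0.0165, 0.2343]
tcp_rot: [-47.7, 89.9, -7.3]
wrist_force: [-1.7, -0.6, 5.9]
opening: 0.0238
```

```bash
python3 -c "
from h import *
st()
table(5);planes(5)"
```

```text
t25.92 pos [0.577  0.0165 0.2343] q [ 1.6  8.7 14.5 95.7 -0.  51.3] zyaw 40.37 F [-1.7 -0.6  5.9] T [-0.2   0.41 -0.09] op 0.0238
scene table 0.1078 sill 0.1077 diff 0.06 mm
top table 0.1093 sill 0.1090 diff 0.29 mm
scene a 0.020 n 39 z 0.1071 | scene a 0.026 n 76 z 0.1077 | scene a 0.032 n 79 z 0.1077 | scene a 0.038 n 84 z 0.1079 | scene a 0.044 n 80 z 0.1077 | scene a 0.050 n 75 z 0.1075 | scene a 0.056 n 78 z 0.1080 | scene a 0.062 n 83 z 0.1077 | scene a 0.068 n 79 z 0.1077 | scene a 0.074 n 81 z 0.1076 | scene a 0.080 n 80 z 0.1078 | scene a 0.086 n 81 z 0.1076 | scene a 0.092 n 86 z 0.1078 | scene a 0.098 n 82 z 0.1076 | scene a 0.104 n 86 z 0.1078 | scene a 0.110 n 81 z 0.1077 | scene a 0.116 n 85 z 0.1076 | scene a 0.122 n 82 z 0.1077 | scene a 0.128 n 83 z 0.1077 | scene a 0.134 n 87 z 0.1079 | scene a 0.140 n 87 z 0.1077 | scene a 0.146 n 87 z 0.1079 | scene a 0.152 n 88 z 0.1077 | scene a 0.158 n 82 z 0.1079 | scene a 0.164 n 90 z 0.1076 | scene a 0.170 n 90 z 0.1075 | scene a 0.176 n 18 z 0.1069 | scene a 0.182 n 89 z 0.1079 | scene a 0.188 n 89 z 0.1076 | scene a 0.194 n 91 z 0.1081 | scene a 0.200 n 92 z 0.1078 | scene a 0.206 n 91 z 0.1076 | scene a 0.212 n 106 z 0.1074 | 
top a 0.092 n 35 z 0.1087 | top a 0.098 n 50 z 0.1093 | top a 0.104 n 75 z 0.1086 | top a 0.110 n 88 z 0.1089 | top a 0.116 n 87 z 0.1091 | top a 0.122 n 88 z 0.1091 | top a 0.128 n 89 z 0.1089 | top a 0.134 n 88 z 0.1091 | top a 0.140 n 91 z 0.1091 | top a 0.146 n 84 z 0.1096 | top a 0.152 n 90 z 0.1089 | top a 0.158 n 87 z 0.1095 | top a 0.164 n 96 z 0.1093 | top a 0.170 n 64 z 0.1088 | top a 0.176 n 44 z 0.1087 | top a 0.182 n 88 z 0.1092 | top a 0.188 n 85 z 0.1093 | top a 0.194 n 88 z 0.1089 | top a 0.200 n 90 z 0.1096 | top a 0.206 n 87 z 0.1098 | top a 0.212 n 51 z 0.1093 |
```

Both cameras now show the table level with the sill to within 0.1–0.3 mm. I'll let go and back off.

Request:
play_rows([
  [[0,0,0],0,2.6],
  [[0,0,0],0,4],
  [[0,0,0],0,5],
  [[0,0,0],0,5],
  [[-1,0,0],0,5],
  [[-4,0,0],0,5],
  [[-8,0,0],0,5],
  [[-11,0,0],0,5],
  [[-11,0,0],0,5],
])

```text
time: 26.77
ee_pos: [0.5771, 0.0167, 0.35]
tcp_rot: [-38.9, 89.5, 1.6]
wrist_force: [0.2, -0.2, 0.6]
opening: 0.0501
```

```bash
python3 - <<'E'
from h import *
st(); table(6)
p=np.load("scene6.npz")["p"]; x,y,w,h=190,100,230,200
c=cv2.resize(p[y:y+h,x:x+w],None,fx=3,fy=3,interpolation=cv2.INTER_CUBIC)
# overlay predicted knob / counterweight at seat, crank yaw = tool yaw-90
a=np.radians(40.4-90); C=np.array([.577,.0168])
for r,z,rad in((.075,.277,.013),(-.04,.241,.016)):
    t=np.linspace(0,6.28,30); P=np.c_[C[0]+r*np.cos(a)+rad*np.cos(t),C[1]+r*np.sin(a)+rad*np.sin(t),0*t+z]
    cv2.polylines(c,[((proj("scene",P)-[x,y]+.5)*3).astype(np.int32)],True,(0,0,255),1)
cv2.imwrite("pics/fin.png",np.clip(c*1.4,0,255).astype(np.uint8))
E
```

```text
t26.77 pos [0.5771 0.0167 0.35  ] q [  1.7  13.5  33.4 109.4  -0.   51.2] zyaw 40.44 F [ 0.2 -0.2  0.6] T [-0.01 -0.01  0.01] op 0.0501
scene table 0.1078 sill 0.1077 diff 0.17 mm
top table 0.1090 sill 0.1095 diff -0.51 mm
```

View pics/fin.png

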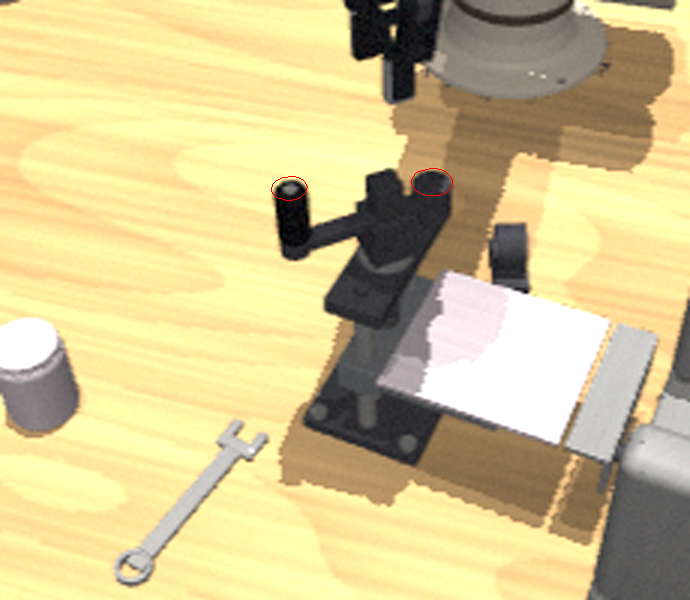

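The crank sits seated and level: the red predicted outlines fall on the knob at (290,188) and the counterweight at (432,182). The gripper is clear above it, the table is level with the sill, and the bystanders haven't moved. I'll hand the job in.

```bash
python3 -c "
from h import *
print(bot.job_done())"
```

```text
the job is handed in; nothing more can be done
None
```

The crank is seated on the screw and the table is wound level with the sill; I handed the job in at about 27 s of the 64 s allowed. No verdict was reported.

**What I did:** I gripped the crank by its boss, lowered it onto the screw's square until it sat home, and wound it about 1.4 turns clockwise. The wrist's range meant gripping it three times. Wrist force readings between moves stayed below about 7 N.

**Last checks, after letting go:**
- **Table height:** the scene camera put the table 0.2 mm above the sill and the top camera 0.5 mm below. They disagree by about 0.7 mm, but both are well inside 2.5 mm.
- **Crank:** the knob and counterweight appear where a fully seated, level crank would put them.
- **Robot and bench:** the gripper was clear about 12 cm above its last grip, and by eye the tin, spanner and bearing had not moved.

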